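Isolate the motor test guard, open its gate and hold it wide

ROBOT

A 6-joint arm with a two-finger parallel gripper is mounted at the origin on the work surface. World frame = base frame: x ahead of the robot, y to its left, z up, the work surface at z = 0. Lengths are in m, angles in rad, forces in N, time in s.
With the tool pointing down it reaches from about 0.35 to 0.975 m from the base axis. Payload 4.9 kg.
Tool frame: the origin (TCP) lies on the centre line of the jaws, within the pads' length; the fingertips stand manip.tip_reach ahead of it and the grasp point (between the pads) is the TCP (manip.tip_reach is the distance from the TCP to the fingertips, in m); z points along the fingers, y is the line along which they close (so a half turn about z gives the same grasp; the last joint's range is limited). The gripper opens to 85 mm and grips with 20 to 120 N. Pads are 22 mm wide; open, the fingers measure 114 mm over their backs; the gripper's body (76 mm by 85 mm) begins 54 mm behind the grasp point. The pads swing forward as they close: fully open they stand 13 mm farther back than shut.
Start: joints at [1.189, 0.053, 1.613, -0, 1.476, -0.119], TCP at [0.162, 0.604, 0.25] pointing down, gripper open.
Joint ranges: [-3.01, 3.01], [-1.01, 2.22], [0.06, 2.58], [-1.02, 4.17], [0.09, 2.62], [-3.14, 3.14]. Speed limits (rad/s): [2.57, 2.57, 3.14, 3.14, 3.14, 3.14].

INTERFACE

Orientations are given as a unit quaternion [w, x, y, z].
In Python, from plant import manip gives the robot as it stands. The module is installed in compiled form; this text tells all that it offers.
- The arm moves only by the tool move_arm, never from a script. Its argument "rows" is a list of rows, each a list of 7 numbers: the shift along the tool's x, y, z in cm, then the turn, a rotation vector about the tool's x, y, z in degrees, then the opening, from -1 (shut) to 1 (fully open). In form: [[tx, ty, tz, ax, ay, az, jaw], ...]. A call has 1 to 20 rows; each row shifts and turns the commanded pose from where the row before left it, along the tool's axes as they then stand; what a row does not reach is not made up. A row lasts 1/12 s, in which the tool goes at most 41.7 mm and 7.16 degrees, less where a joint would pass 70% of its speed; a pose out of reach is approached as far as the arm can. A call is refused whole if a number of a shift passes 4.17 or a number of a turn 7.16, either way. A call with a gripper value outside its range is refused whole. The fingers move at their own pace and stop on an object; the grip force is fixed at half the most. Time passes only in rows, so rows that do not move let the fingers close. It gives the time, the measured TCP pose, the force, the opening and the grip force at its end, in the units of the state.
- manip.state(): the state, without advancing time (a new reading comes with each control period).
- manip.grab_frame(name): name is "scene" or "side" or "wrist"; returns a dict with "img" (420x560x3 uint8, blue, green, red), "mtx" (3x3 intrinsics, pixels), "R" (3x3) and "t" (3): a world point X has camera coordinates R X + t. Camera axes: x right, y down, z forward; pixel columns grow to the right and rows downward; lengths in m; the calibration is good to about 2 mm. A picture is of the moment at which its call begins. There is no depth.
- manip.job_done(): hands the job in; it is judged then, once.
The state is a dict: "time": time; "joint_pos": joint angles; "joint_vel": joint speeds; "joint_efforts": joint torques, N m; "tool_pos": TCP position; "tool_rot": TCP orientation; "contact_force": force on the tool from outside, world axes, zero at the start; "ft_torque": the same for the moment, N m; "gripper_width": opening from 0.0 (shut) to 1.0 (fully open); "grasp_force": force on a finger pad.
Only numpy, scipy, OpenCV 4.12 (cv2) and the standard library are available. Lean on these libraries where they do the work, as an engineer would, in place of code of your own. Each camera call takes 0.05 s, during which the arm holds its last target. There are 200 camera calls.

TASK

The motor on test must be got at: take the isolator key out of its park, push it fully down into the slot of the isolator switch, turn it clockwise to its stop and leave it there; then squeeze the tabs of the safety catch (the one nearer the robot) fully together, and after it those of the bolt catch (the one beside the gate). Then take the guard's gate by its upright grip post, swing it out past its detent and finish still gripping the post, holding the self-closing gate wide, at about a right angle or more to its closed position; leave everything else on the bench where it is.

Things in the scene. Friction and masses are not known exactly. Their poses are not given: they have to be found in the camera images.
- key: Black plastic isolator key, upright in its park at the start. Origin: middle of the blade's foot; z up the key, x along the wide side. Blade 14 (x) by 6 (y) mm, stepped slimmer over the lowest 7 mm (foot 9.5 by 3), z 0 to 36 mm; above it a flat head 44 (x) by 12 (y) mm, z 36 to 72 mm: pinch it across the 12 mm (along y), at z about 56 mm. A half turn about z makes no difference.
- key_park: Grey plastic block 64 x 50 x 30 mm (x, y, z) fixed to the bench; the key stands in a slot 20 mm deep in its top (key origin 10 mm above the bench, axes parallel to the park's). Origin: middle of its underside. Park and isolator switch may have changed places.
- slot (a point): Mouth of the key slot in the square steel barrel of the isolator switch (round black housing, 72 mm across, fixed to the bench), 46 mm above the bench. Slot 17.5 mm (point x) by 9.5 mm (point y), 25 mm deep below the point; above it a flared guide, 5 mm high, opens to 25 by 17 mm; z up. Turns with the barrel. Fully in, the key's origin is 25 mm below this point.
- barrel (a joint): Turn of the isolator barrel (rad), growing clockwise seen from above; starts at 0 to 0.2, stop at 1.4. Takes 0.06 N m and stays where left. The key has up to 0.26 rad of play either way in the slot.
- squeeze_a (a point): Safety catch, on the deck (120 mm high) of the grey latch box right of the gate, nearer the robot: two upright steel tabs 22 wide, 6 thick, 50 mm tall, facing each other along x. Site on the deck, fixed: the -x tab's outer face is 14 mm from it and never yields; the +x tab's starts 28 to 30 mm off and slides in to 14 mm. Centre the fingers here. Bars 6 mm high lie on the deck.
- catch_a (a joint): Travel of the safety catch (m): 0 apart (starts at 0 to 0.002), 0.016 fully squeezed. Friction about 4 N, stays where left. Until it is squeezed its tongue blocks the bolt catch.
- squeeze_b (a point): Bolt catch, on the same deck beside the gate's free end: two tabs like the safety catch's, facing each other along y. Site on the deck, fixed: the -y tab's outer face is 14 mm from it and never yields; the +y tab's starts 30 mm off and slides in to 14 mm. Centre the fingers here, tips 15 mm or more above the deck (a 14 mm high lug on the gate's end is near).
- catch_b (a joint): Travel of the bolt catch (m): 0 apart, bolt before the gate; 0.016 fully squeezed, gate free. Friction about 4 N, stays where left.
- gate_hinge (a point): On the gate's vertical hinge axis, 120 mm above the bench (height of the gate's top). z up; the gate runs from here 170 mm along -y of the point, which turns with the gate. With the gate closed its axes are those of the guard and of both squeeze points: x away from the robot into the guard, y left.
- grip_post: Upright round black grip post on the top edge of the gate, 18 mm across, 60 mm tall, 120 mm from the hinge axis; it spins freely on its own axis. Origin: middle of its foot, 120 mm above the bench. The gate (aluminium frame, clear panel) runs on 50 mm beyond it. Keep fingertips 5 mm above the foot.
- gate (a joint): Gate angle (rad): 0 closed, growing as the free end swings out towards the robot (clockwise from above), stop at 1.75. A spring closes it (0.12 N m shut, 0.3 N m wide); a detent at 0.5 to 0.9 rad adds up to 0.4 N m: up to 6 N at the post. Let go, it swings back to rest on the detent or shut.
- motor_1: Bystander, not to be moved: bare motor, 44 mm across, 77 mm tall, standing; origin at its underside.
- motor_2: Bystander, not to be moved: a second such motor; origin at its underside.
- gear: Bystander, not to be moved: dark gear 46 mm across on a 34 mm shaft; origin at its underside.
- battery: Bystander, not to be moved: battery pack 75 x 85 x 59 mm; origin at its underside.
- meter: Bystander, not to be moved: hand meter 85 x 170 x 40 mm; origin at its underside.
- screwdriver: Bystander, not to be moved: screwdriver lying on the bench; origin at its underside.

How it is judged:
On the way, in this order (a step that is already met when the one before it is completed fails the run):
1. the key is pushed fully down into the isolator's slot (z of key in the frame of slot below -0.018 m and horizontal distance between key and slot below 0.005 m), for 0.1 s.
2. the key turns the barrel clockwise to its stop (all of step 1 and value of joint barrel above 1.1 rad), for 0.1 s.
3. the safety catch is squeezed, the bolt catch not yet (value of joint catch_a above 0.013 m and value of joint catch_b below 0.006 m), for 0.1 s.
4. the bolt catch is squeezed, the gate still closed (value of joint catch_b above 0.013 m and value of joint gate below 0.3 rad), for 0.1 s.
5. the gate is swung past its detent (value of joint gate above 1 rad), for 0.1 s.
At the end, for the whole second after the job is handed in: Key fully in the slot (foot 18 mm or more below the mouth, within 5 mm of its axis), barrel beyond 1.1 rad, both catches squeezed over 11 mm, gate still and beyond 1.4 rad, fingers pressing on the grip post with over 1 N, through the last second (all of step 2 and value of joint each of catch_a, catch_b above 0.011 m and value of joint gate above 1.4 rad and velocity of joint gate between -0.15 and 0.15 rad/s and contact force between the fingers and grip_post above 1 N); the arm keeps its last pose, push and grip.
It fails at once if a bystander on the bench is moved more than 30 mm (distance of any of motor_1, motor_2, gear, battery, meter, screwdriver from where it was at the start of the episode above 0.03 m).
It also fails if it takes over 72 s, if anything falls off the work surface, if the arm or the gripper's body presses on something with over 40 N, if the wrist force passes 120 N, or if a joint passes its speed limit or range.

## Working session

There is one attempt and no reset: what is moved stays moved. The work goes in short steps, Python scripts to look and compute and a tool call to move; the robot and the scene stay as the last step left them, time stands still between calls to the robot, and variables do not carry over. Pictures are saved under pics/ and viewed, at most 10 in all, crops included, and the job is handed in when it is done.

Besides the shell and the picture viewer there is one more tool, called after "Request:" by a JSON object that holds its "op" and its "data", one argument or row to a line. move_arm: Moves the arm, as the interface text tells. Its arguments: {"type":"object","properties":{"rows":{"type":"array","items":{"type":"array","items":{"type":"number"}}}},"required":["rows"]}

```bash
mkdir -p pics; python3 - <<'E'
from plant import manip
import cv2, numpy as np
print(manip.state(), manip.tip_reach)
for n in ["scene","side","wrist"]:
    f=manip.grab_frame(n); cv2.imwrite(f"pics/{n}0.png",f["img"]); np.savez(f"pics/{n}0.npz",**f)
    print(n,(-f["R"].T@f["t"]).round(3))
E
```

```text
{'time': 0.0, 'joint_pos': array([ 1.18899674e+00,  5.33721612e-02,  1.61430620e+00, -1.80709157e-05,
        1.47598099e+00, -1.19008196e-01]), 'joint_vel': array([-0.00026221, -0.00132915,  0.00015881,  0.00158626,  0.00040981,
       -0.00117509]), 'joint_efforts': array([-2.03706964e-03, -3.93680155e+01, -3.70176351e+01, -2.12363634e-04,
        7.12972018e-03, -1.94181627e-05]), 'tool_pos': array([0.16215039, 0.60299395, 0.2490462 ]), 'tool_rot': array([-2.47346050e-04,  1.31017005e-01,  9.91379583e-01, -1.00335211e-03]), 'contact_force': array([-0.05714387,  0.6811839 ,  0.05649016]), 'ft_torque': array([ 0.02465255, -0.0618183 , -0.00146608]), 'grasp_force': 0.0, 'gripper_width': 0.9958107245586703} 0.019
scene [ 0.9   -0.479  1.136]
side [0.323 1.221 1.194]
wrist [0.091 0.623 0.372]
```

View pics/scene0.png

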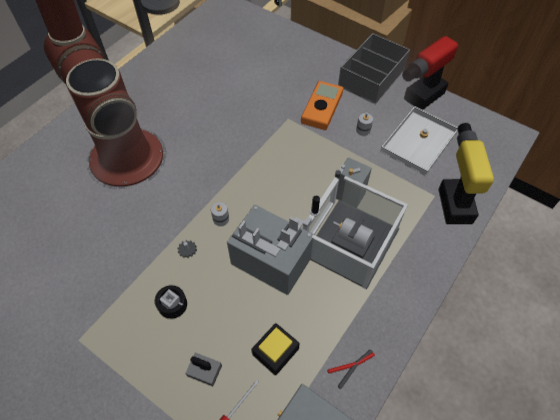

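View pics/side0.png

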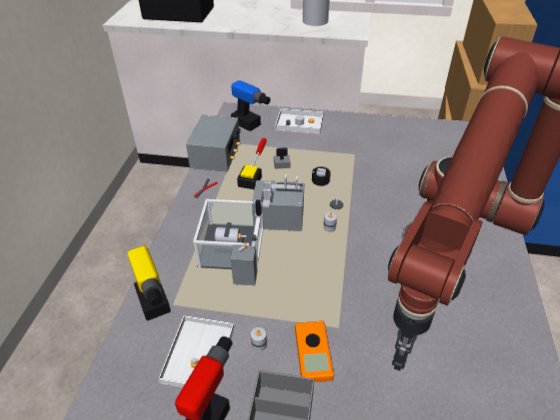

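The scene view shows the switch at (171,300), the park with the key at (204,368), the latch box at about (270,245) and the grip post at (316,205). I'll upscale that region to read the features better.

```bash
cat > h.py <<'E'
import numpy as np, cv2
from plant import manip
def ray(f,u,v,z):
    R,t,K=f["R"],f["t"],f["mtx"]; c=-R.T@t; d=R.T@np.linalg.inv(K)@np.array([u,v,1.]); return (c+d*(z-c[2])/d[2])
def proj(f,X):
    p=f["mtx"]@(f["R"]@np.asarray(X,float)+f["t"]); return p[:2]/p[2]
def tri(fs,uvs):
    A=[];b=[]
    for f,(u,v) in zip(fs,uvs):
        R,t,K=f["R"],f["t"],f["mtx"];c=-R.T@t;d=R.T@np.linalg.inv(K)@np.array([u,v,1.]);d/=np.linalg.norm(d)
        P=np.eye(3)-np.outer(d,d);A.append(P);b.append(P@c)
    return np.linalg.lstsq(np.vstack(A),np.hstack(b),rcond=None)[0]
def crop(f,x0,y0,x1,y1,s,name):
    cv2.imwrite(name,cv2.resize(f["img"][y0:y1,x0:x1],None,fx=s,fy=s,interpolation=cv2.INTER_CUBIC))
E
python3 - <<'E'
from h import *
f=np.load("pics/scene0.npz")
for n,u,v,z in [("sw",171,298,.046),("park",204,369,.03),("keytop",201,362,.082),("boxc",270,232,.12),("post",316,197,.18),("postfoot",315,212,.12)]: print(n,ray(f,u,v,z).round(3))
crop(f,140,150,420,390,2.5,"pics/c1.png")
print(f["mtx"], np.load("pics/wrist0.npz")["mtx"],np.load("pics/wrist0.npz")["R"])
E
```

```text
sw [ 0.427 -0.262  0.046]
park [ 0.593 -0.342  0.03 ]
keytop [ 0.593 -0.341  0.082]
boxc [ 0.538 -0.014  0.12 ]
post [0.591 0.098 0.18 ]
postfoot [0.594 0.095 0.12 ]
[[491.93344415   0.         278.63431947]
 [  0.         491.93344415 215.08926905]
 [  0.           0.           1.        ]] [[296.81547651   0.         275.15637775]
 [  0.         296.81547651 211.88561068]
 [  0.           0.           1.        ]] [[ 0.26118733  0.96528595 -0.00205245]
 [ 0.92179318 -0.24878685  0.29732547]
 [ 0.28649348 -0.07954958 -0.95477398]]
```

View pics/c1.png

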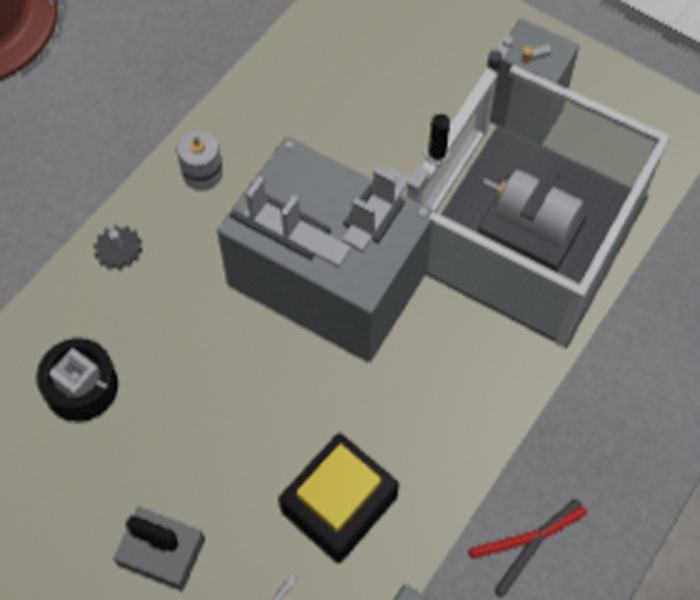

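The crop shows the catches, post, switch barrel and key clearly. I'll move over the latch box for a wrist view.

Request:
{"op": "move_arm", "data": {
  "rows": [
    [-2.76,-2.58,-0.5,0,0,0,1],
    [-2.76,-2.58,-0.5,0,0,0,1],
    [-2.76,-2.58,-0.5,0,0,0,1],
    [-2.76,-2.58,-0.5,0,0,0,1],
    [-2.76,-2.58,-0.5,0,0,0,1],
    [-2.76,-2.58,-0.5,0,0,0,1],
    [-2.76,-2.58,-0.5,0,0,0,1],
    [-2.76,-2.58,-0.5,0,0,0,1],
    [-2.76,-2.58,-0.5,0,0,0,1],
    [-2.76,-2.58,-0.5,0,0,0,1],
    [-2.76,-2.58,-0.5,0,0,0,1],
    [-2.76,-2.58,-0.5,0,0,0,1],
    [-2.76,-2.58,-0.5,0,0,0,1],
    [-2.76,-2.58,-0.5,0,0,0,1],
    [-2.76,-2.58,-0.5,0,0,0,1],
    [-2.76,-2.58,-0.5,0,0,0,1],
    [-2.76,-2.58,-0.5,0,0,0,1],
    [0,0,0,0,0,0,1]
  ]
}}

```text
time: 1.65
tool_pos: [0.5038, 0.0532, 0.3357]
tool_rot: [0.001, 0.134, 0.991, -0.001]
contact_force: [-1.2, 0.9, -0.1]
gripper_width: 1.002
grasp_force: 0.0
```

```bash
python3 - <<'E'
from h import *
f=manip.grab_frame("wrist"); np.savez("pics/w1.npz",**f)
crop(f,0,0,560,420,1.42,"pics/w1.png")
s=manip.state();print(s["tool_pos"],s["tool_rot"])
E
```

```text
[0.50260784 0.05543062 0.33522464] [-1.65432941e-04  1.33485679e-01  9.91050712e-01 -1.77433964e-04]
```

View pics/w1.png

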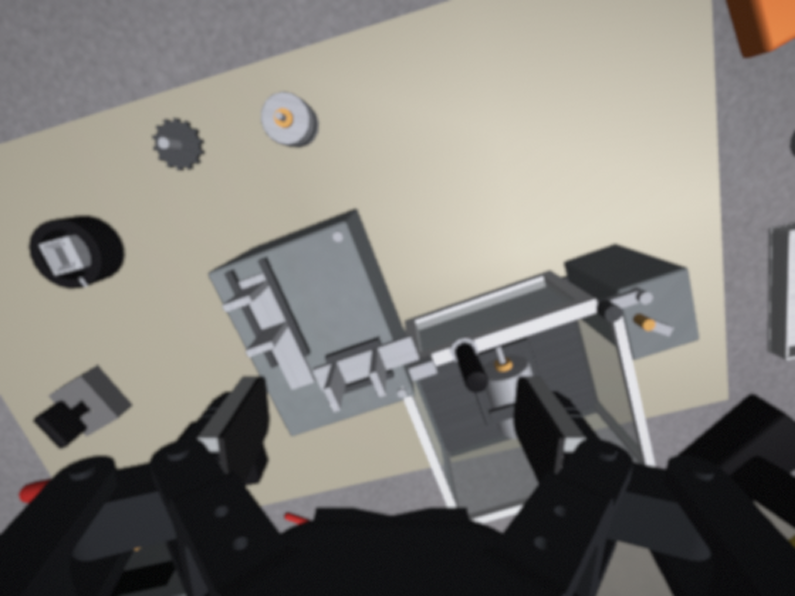

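The wrist view shows the box deck corners at (210,272) and (357,210), the safety tabs near (250,298)/(270,345), the bolt tabs near (333,382)/(372,372), the gate top bar from (435,355) to (597,303), and the post top at (465,350). I'll compute geometry from these, and take a closer look from over the key and switch.

```bash
python3 - <<'E'
from h import *
w=np.load("pics/w1.npz");s=np.load("pics/scene0.npz")
W=lambda u,v,z:ray(w,u/1.42,v/1.42,z).round(4)
S=lambda u,v,z:ray(s,140+u/2.5,150+v/2.5,z).round(4)
print("deck",W(210,272,.12),W(357,210,.12),W(292,435,.12))
print("deckS",S(220,228,.12),S(288,140,.12),S(370,305,.12),S(430,212,.12))
print("gate",W(436,355,.12),W(597,303,.12))
T=lambda a,b:tri([w,s],[(a[0]/1.42,a[1]/1.42),(140+b[0]/2.5,150+b[1]/2.5)]).round(4)
print("post",T((465,349),(440,120)))
print("hinge knob",W(608,310,.14),S(495,58,.14))
print("-xtab top",W(237,304,.17),W(265,290,.17),S(249,190,.17),S(260,180,.17))
print("+xtab top",W(262,348,.17),W(290,332,.17))
print("sw",T((62,256),(75,372)),"key",T((62,424),(148,528)))
E
```

```text
deck [ 0.4706 -0.0925  0.12  ] [0.455  0.0389 0.12  ] [ 0.6365 -0.0797  0.12  ]
deckS [ 0.4716 -0.0918  0.12  ] [0.4642 0.0246 0.12  ] [ 0.6328 -0.0752  0.12  ] [0.6235 0.0376 0.12  ]
gate [0.5929 0.0694 0.12  ] [0.5826 0.2113 0.12  ]
post [0.5818 0.0998 0.1582]
hinge knob [0.5819 0.2108 0.14  ] [0.5836 0.2147 0.14  ]
-xtab top [ 0.4921 -0.0585  0.17  ] [ 0.4876 -0.0353  0.17  ] [ 0.4894 -0.0644  0.17  ] [ 0.4911 -0.0501  0.17  ]
+xtab top [ 0.5292 -0.0534  0.17  ] [ 0.5227 -0.029   0.17  ]
sw [ 0.425  -0.2648  0.045 ] key [ 0.587  -0.3383  0.0679]
```

Request:
{"op": "move_arm", "data": {
  "rows": [
    [0.2,-3.3,0,0,0,0,1],
    [0.2,-3.3,0,0,0,0,1],
    [0.2,-3.3,0,0,0,0,1],
    [0.2,-3.3,0,0,0,0,1],
    [0.2,-3.3,0,0,0,0,1],
    [0.2,-3.3,0,0,0,0,1],
    [0.2,-3.3,0,0,0,0,1],
    [0.2,-3.3,0,0,0,0,1],
    [0.2,-3.3,0,0,0,0,1],
    [0.2,-3.3,0,0,0,0,1],
    [0,0,1.2,0,0,0,1],
    [0,0,1.2,0,0,0,1],
    [0,0,1.2,0,0,0,1],
    [0,0,1.2,0,0,0,1],
    [0,0,0,0,0,0,1]
  ]
}}

```text
time: 2.95
tool_pos: [0.3958, -0.2531, 0.2831]
tool_rot: [-0.003, 0.13, 0.992, 0.002]
contact_force: [0.6, 0.2, -0.3]
gripper_width: 1.003
grasp_force: 0.0
```

```bash
python3 - <<'E'
from h import *
f=manip.grab_frame("wrist"); np.savez("pics/w2.npz",**f)
crop(f,0,0,560,420,1.42,"pics/w2.png")
s=manip.state();print(s["tool_pos"],s["tool_rot"])
E
```

```text
[ 0.39615147 -0.25352759  0.28471136] [-0.00174735  0.12994068  0.99151939  0.00128862]
```

View pics/w2.png

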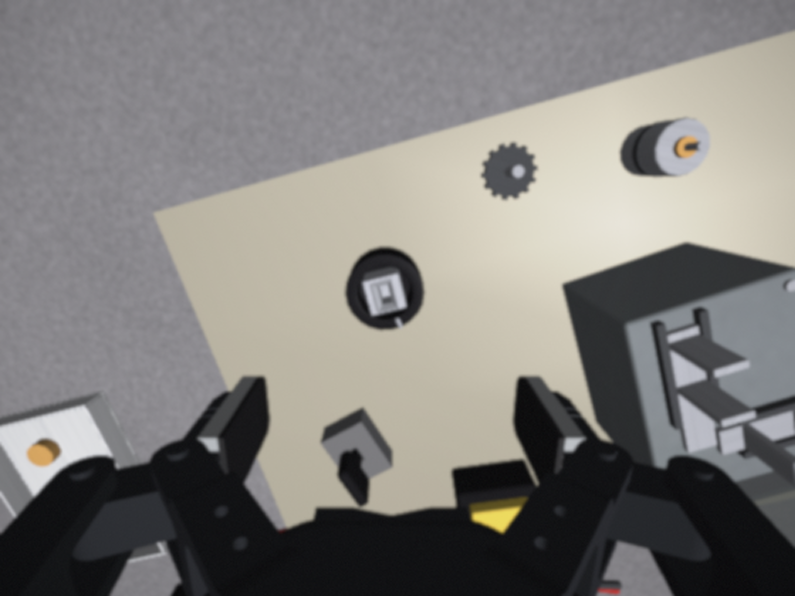

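Switch barrel at (385,290), gear, motor_1, and park with key at (355,455). I'll get closer with both in view.

Request:
{"op": "move_arm", "data": {
  "rows": [
    [-2.8,-0.6,1.5,0,0,0,1],
    [-2.8,-0.6,1.5,0,0,0,1],
    [-2.8,-0.6,1.5,0,0,0,1],
    [0,0,0,0,0,0,1],
    [0,0,0,0,0,0,1]
  ]
}}

```text
time: 3.42
tool_pos: [0.4735, -0.2938, 0.2406]
tool_rot: [-0.002, 0.13, 0.991, 0.001]
contact_force: [-0.3, -0.3, 0.9]
gripper_width: 1.001
grasp_force: 0.0
```

```bash
python3 - <<'E'
from h import *
f=manip.grab_frame("wrist"); np.savez("pics/w3.npz",**f)
a=f["img"]
p=[proj(f,X) for X in [(.427,-.263,.046),(.590,-.341,.06)]]
print(p)
o=[]
for q in p:
    x,y=(int(min(max(q[0]-50,0),460)),int(min(max(q[1]-60,0),300)));print(x,y)
    o.append(cv2.resize(a[y:y+120,x:x+100],None,fx=4,fy=4,interpolation=cv2.INTER_CUBIC))
cv2.imwrite("pics/w3c.png",np.hstack(o))
s=manip.state();print(s["tool_pos"],s["tool_rot"])
E
```

```text
[array([291.66269403, 141.34291055]), array([261.7241369 , 297.29085147])]
241 81
211 237
[ 0.47329038 -0.2939504   0.24220022] [-4.89234725e-04  1.30375016e-01  9.91464592e-01  2.78804453e-04]
```

View pics/w3c.png

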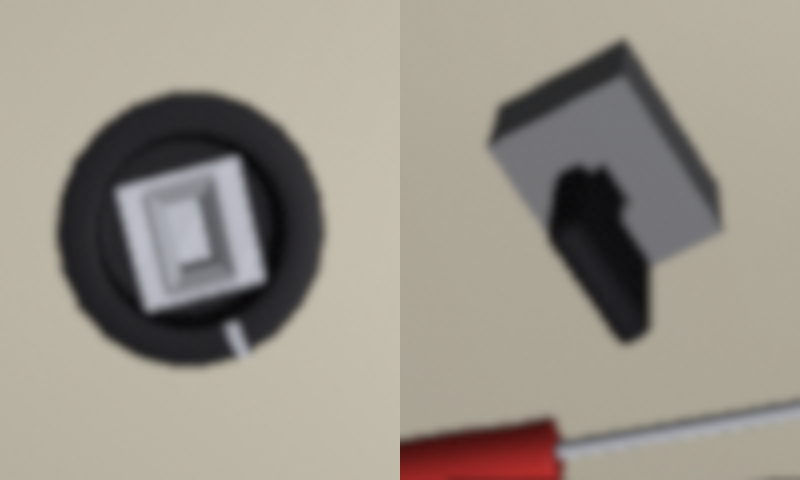

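The left crop shows the barrel corners at (115,186), (240,155), (268,283), (147,313). The right shows the park top corners at (488,148), (624,78), (722,232), with the key head leaning away from the camera.

```bash
python3 - <<'E'
from h import *
w=np.load("pics/w3.npz")
B=np.array([ray(w,241+u/4,81+v/4,.051) for u,v in [(115,186),(240,155),(268,283),(147,313)]])[:,:2]
print("barrel",B.mean(0).round(4),[np.linalg.norm(B[i]-B[i-1]).round(4) for i in range(4)])
ang=lambda d:np.degrees(np.arctan2(d[1],d[0])).round(1)
print([ang(B[(i+1)%4]-B[i]) for i in range(4)])
# slot rim at top of the flare: 
Q=np.array([ray(w,241+u/4,81+v/4,.051) for u,v in [(143,187),(213,172),(236,272),(166,294)]])[:,:2]
print("slotrim",Q.mean(0).round(4),[np.linalg.norm(Q[i]-Q[i-1]).round(4) for i in range(4)],[ang(Q[(i+1)%4]-Q[i]) for i in range(4)])
P=np.array([ray(w,211+u/4,237+v/4,.03) for u,v in [(88,148),(224,78),(322,232)]])[:,:2]
print("park",((P[0]+P[2])/2).round(4),np.linalg.norm(P[1]-P[0]).round(4),np.linalg.norm(P[2]-P[1]).round(4),ang(P[1]-P[0]),ang(P[2]-P[1]))
c=(P[0]+P[2])/2
th=np.radians(ang(P[2]-P[1]))
# project key head & overlay
img=w["img"].copy(); big=cv2.resize(img[237:357,211:311],None,fx=4,fy=4,interpolation=cv2.INTER_CUBIC)
def pt(x,y,z,a):
    X=np.r_[c+np.array([np.cos(a)*x-np.sin(a)*y,np.sin(a)*x+np.cos(a)*y]),z];q=proj(w,X);return ((q-[211,237])*4).astype(int).tolist()
for a,col in [(th,(0,0,255)),(th+np.pi/2,(0,255,0))]:
  for z in (.046,.082):
    cv2.polylines(big,[np.array([pt(x,y,z,a) for x,y in [(-.022,-.006),(.022,-.006),(.022,.006),(-.022,.006)]])],True,col,1)
cv2.imwrite("pics/k.png",big)
E
```

```text
barrel [ 0.4245 -0.2653] [np.float64(0.033), np.float64(0.0324), np.float64(0.0327), np.float64(0.0323)]
[np.float64(88.4), np.float64(-0.8), np.float64(-91.2), np.float64(179.3)]
slotrim [ 0.4235 -0.2658] [np.float64(0.0275), np.float64(0.018), np.float64(0.0256), np.float64(0.0189)] [np.float64(86.6), np.float64(-0.5), np.float64(-87.8), np.float64(177.6)]
park [ 0.591  -0.3414] 0.0492 0.0627 104.3 14.7
```

View pics/k.png

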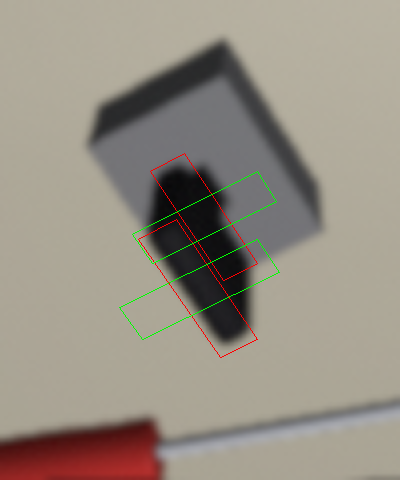

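The overlay confirms the key at (0.591, −0.341) with its x axis at 14.7°. The slot is at (0.4245, −0.2653) with its long axis at −0.8°. Next I'll compute the moves.

```bash
cat >> h.py <<'E'
from scipy.spatial.transform import Rotation as Ro
def to(x,y,z,yaw):
    """delta after turning in place so that tool y points at yaw (deg), tool down; prints cm/deg"""
    s=manip.state();q=s["tool_rot"];R=Ro.from_quat(np.r_[q[1:],q[0]])
    a=np.radians(yaw);Y=np.array([np.cos(a),np.sin(a),0]);Z=np.array([0,0,-1.]);T=np.column_stack([np.cross(Y,Z),Y,Z])
    rv=(R.inv()*Ro.from_matrix(T)).as_rotvec(degrees=True)
    print("pos",s["tool_pos"].round(4),"turn deg",rv.round(2),"then shift cm",(100*T.T@(np.array([x,y,z])-s["tool_pos"])).round(2),"j",s["joint_pos"].round(2),"t",s["time"])
E
python3 - <<'E'
from h import *
to(.591,-.3412,.066,104.7)
E
```

```text
pos [ 0.4733 -0.294   0.2422] turn deg [  0.04  -0.05 -29.68] then shift cm [-10.19  -7.56  17.62] j [-0.69 -0.1   1.78 -0.    1.47 -2.  ] t 3.4667
```

Request:
{"op": "move_arm", "data": {
  "rows": [
    [0,0,1.6,0,0,-5.94,1],
    [0,0,1.6,0,0,-5.94,1],
    [0,0,1.6,0,0,-5.94,1],
    [0,0,1.6,0,0,-5.94,1],
    [0,0,1.6,0,0,-5.94,1],
    [-2.55,-1.89,0,0,0,0,1],
    [-2.55,-1.89,0,0,0,0,1],
    [-2.55,-1.89,0,0,0,0,1],
    [-2.55,-1.89,0,0,0,0,1],
    [0,0,0,0,0,0,1],
    [0,0,0,0,0,0,1]
  ]
}}

```text
time: 4.38
tool_pos: [0.5918, -0.3421, 0.1641]
tool_rot: [0.001, -0.128, 0.992, -0.001]
contact_force: [0.5, 0.6, -0.5]
gripper_width: 1.0
grasp_force: 0.0
```

```bash
python3 - <<'E'
from h import *
to(.591,-.3412,.066,104.7)
E
```

```text
pos [ 0.5918 -0.3421  0.1641] turn deg [-0.1   0.07 -0.01] then shift cm [0.05 0.11 9.81] j [-0.63  0.25  1.54 -0.    1.35 -2.46] t 4.3833
```

Request:
{"op": "move_arm", "data": {
  "rows": [
    [0.05,0.1,2.4,0,0,0,1],
    [0,0,2.4,0,0,0,1],
    [0,0,2.4,0,0,0,0.5],
    [0,0,1.6,0,0,0,0.2],
    [0,0,1.0,0,0,0,0],
    [0,0,0,0,0,0,-0.3],
    [0,0,0,0,0,0,-1],
    [0,0,0,0,0,0,-1],
    [0,0,0,0,0,0,-1],
    [0,0,0,0,0,0,-1],
    [0,0,0,0,0,0,-1],
    [0,0,0,0,0,0,-1]
  ]
}}

```text
time: 5.38
tool_pos: [0.591, -0.3418, 0.0665]
tool_rot: [0.001, -0.127, 0.992, -0.001]
contact_force: [-0.8, 1.1, 6.2]
gripper_width: 0.133
grasp_force: 59.7
```

```bash
python3 - <<'E'
from h import *
to(.4245,-.2653,.150,89.2)
E
```

```text
pos [ 0.591  -0.3418  0.0665] turn deg [-0.1   0.12 15.45] then shift cm [16.75  7.41 -8.35] j [-0.63  0.35  1.6   0.    1.19 -2.46] t 5.3833
```

Request:
{"op": "move_arm", "data": {
  "rows": [
    [0,0,-1.2,0,0,0,-1],
    [0,0,-2.0,0,0,0,-1],
    [0,0,-1.75,0,0,5.15,-1],
    [0,0,-1.75,0,0,5.15,-1],
    [0,0,-1.75,0,0,5.15,-1],
    [3.35,1.48,0,0,0,0,-1],
    [3.35,1.48,0,0,0,0,-1],
    [3.35,1.48,0,0,0,0,-1],
    [3.35,1.48,0,0,0,0,-1],
    [3.35,1.48,0,0,0,0,-1],
    [0,0,0,0,0,0,-1],
    [0,0,0,0,0,0,-1]
  ]
}}

```text
time: 6.38
tool_pos: [0.4219, -0.2637, 0.1485]
tool_rot: [-0.0, 0.007, 1.0, -0.0]
contact_force: [1.0, -0.2, 0.2]
gripper_width: 0.134
grasp_force: 59.5
```

```bash
python3 - <<'E'
from h import *
to(.4245,-.2653,.150,89.2)
f=manip.grab_frame("wrist"); q=proj(f,(.4245,-.2653,.07));print(q)
x,y=int(q[0]-90),int(max(0,min(q[1]-75,270)))
crop(f,x,y,x+180,y+150,4,"pics/w4.png");print(x,y);np.savez("pics/w4.npz",**f)
print(manip.state()["contact_force"],manip.state()["gripper_width"])
E
```

```text
pos [ 0.4219 -0.2637  0.1485] turn deg [-0.   -0.01 -0.04] then shift cm [-0.26 -0.15 -0.15] j [-0.71 -0.17  2.   -0.    1.31 -2.26] t 6.3833
[273.52519614 230.35382781]
183 155
[ 0.82017813  0.37613127 -0.615799  ] 0.13469785874823
```

View pics/w4.png

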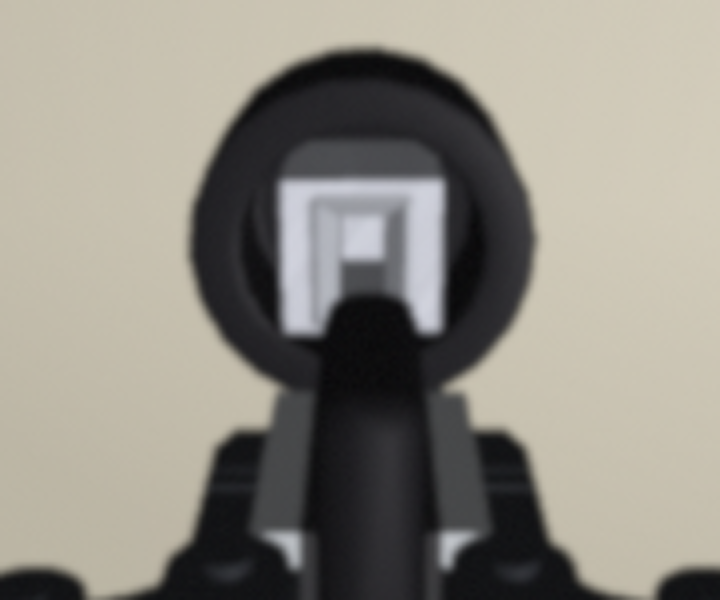

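The key hangs above the aligned barrel, whose corners are at (279,180), (444,180), (444,334), (281,334).

```bash
python3 - <<'E'
from h import *
w=np.load("pics/w4.npz")
B=np.array([ray(w,183+u/4,155+v/4,.051) for u,v in [(279,180),(444,180),(444,334),(281,334)]])[:,:2]
print(B.round(4),B.mean(0))
E
```

```text
[[ 0.4066 -0.281 ]
 [ 0.4071 -0.2494]
 [ 0.439  -0.2493]
 [ 0.4384 -0.2819]] [ 0.42276871 -0.26539245]
```

Request:
{"op": "move_arm", "data": {
  "rows": [
    [-0.16,-0.16,2.0,0,0,0,-1],
    [0,0,1.6,0,0,0,-1],
    [0,0,0.8,0,0,0,-1],
    [0,0,0.6,0,0,0,-1],
    [0,0,0.6,0,0,0,-1],
    [0,0,0.5,0,0,0,-1],
    [0,0,0.4,0,0,0,-1]
  ]
}}

```text
time: 7.02
tool_pos: [0.4256, -0.2667, 0.0838]
tool_rot: [0.0, 0.007, 1.0, -0.0]
contact_force: [0.7, 0.8, -0.5]
gripper_width: 0.129
grasp_force: 59.5
```

Request:
{"op": "move_arm", "data": {
  "rows": [
    [0,0,0.3,0,0,0,-1],
    [0,0,0.3,0,0,0,-1],
    [0,0,0.1,0,0,0,-1],
    [0,0,0,0,0,0,-1],
    [0,0,0,0,0,0,-1]
  ]
}}

```text
time: 7.43
tool_pos: [0.4254, -0.2666, 0.0774]
tool_rot: [0.0, 0.007, 1.0, -0.0]
contact_force: [-0.9, 0.9, 2.9]
gripper_width: 0.131
grasp_force: 60.1
```

Request:
{"op": "move_arm", "data": {
  "rows": [
    [0,0,0.1,0,0,6,-1],
    [0,0,0,0,0,6,-1],
    [0,0,0,0,0,6,-1],
    [0,0,0,0,0,6,-1],
    [0,0,0,0,0,6,-1],
    [0,0,0,0,0,6,-1],
    [0,0,0,0,0,6,-1],
    [0,0,0,0,0,6,-1],
    [0,0,0,0,0,6,-1],
    [0,0,0,0,0,6,-1],
    [0,0,0,0,0,6,-1],
    [0,0,0,0,0,6,-1],
    [0,0,0,0,0,0,-1]
  ]
}}

```text
time: 8.52
tool_pos: [0.4241, -0.2682, 0.0773]
tool_rot: [-0.0, 0.594, 0.804, -0.003]
contact_force: [-8.0, -2.4, 8.0]
gripper_width: 0.13
grasp_force: 60.8
```

```bash
python3 - <<'E'
from h import *
to(.4245,-.2653,.150,89.2)
s=manip.state();print(s["contact_force"],s["ft_torque"])
E
```

```text
pos [ 0.4241 -0.2682  0.0773] turn deg [ -0.32  -0.   -72.15] then shift cm [-0.03  0.3  -7.27] j [-0.71 -0.07  2.04 -0.01  1.17 -1.  ] t 8.5167
[-8.03589056 -2.42667479  7.9900142 ] [-0.6445106   1.54061194  0.07307086]
```

Request:
{"op": "move_arm", "data": {
  "rows": [
    [0,0,0,0,0,4,-1],
    [0,0,0,0,0,4,-1],
    [0,0,0,0,0,4,-1],
    [0,0,0,0,0,3,-1],
    [0,0,0,0,0,0,-1]
  ]
}}

```text
time: 8.93
tool_pos: [0.4235, -0.2684, 0.0773]
tool_rot: [-0.0, 0.694, 0.72, -0.003]
contact_force: [-10.1, -3.5, 10.4]
gripper_width: 0.133
grasp_force: 60.9
```

```bash
python3 - <<'E'
from h import *
to(.4245,-.2653,.150,89.2)
s=manip.state();print(s["contact_force"],s["ft_torque"])
E
```

```text
pos [ 0.4235 -0.2684  0.0773] turn deg [-4.200e-01 -4.000e-02 -8.703e+01] then shift cm [-0.1   0.31 -7.27] j [-0.71 -0.07  2.04 -0.01  1.17 -0.74] t 8.9333
[-10.13608526  -3.52223659  10.40356949] [-0.72740873  2.03125571  0.05608381]
```

Request:
{"op": "move_arm", "data": {
  "rows": [
    [0,0,0,0,0,4,-1],
    [0,0,0,0,0,3,-1],
    [0,0,0,0,0,0,-1]
  ]
}}

```text
time: 9.18
tool_pos: [0.4231, -0.2682, 0.0773]
tool_rot: [-0.001, 0.736, 0.677, -0.004]
contact_force: [-12.7, -2.8, 12.1]
gripper_width: 0.128
grasp_force: 61.2
```

```bash
python3 - <<'E'
from h import *
to(.4245,-.2653,.150,89.2)
s=manip.state();print(s["contact_force"],s["ft_torque"])
E
```

```text
pos [ 0.4231 -0.2682  0.0773] turn deg [-4.700e-01 -8.000e-02 -9.397e+01] then shift cm [-0.13  0.3  -7.27] j [-0.71 -0.07  2.04 -0.01  1.17 -0.62] t 9.1833
[-12.73254066  -2.84114451  12.11960702] [-0.57447185  2.26559138  0.38869719]
```

The torque rise to 0.39 N m shows the barrel is at its stop. Release and retreat, then look at the latch box.

Request:
{"op": "move_arm", "data": {
  "rows": [
    [0,0,0,0,0,0,-0.5],
    [0,0,0,0,0,0,-0.3],
    [0,0,0,0,0,0,0],
    [0,0,0,0,0,0,0.3],
    [0,0,0,0,0,0,0.5],
    [0,0,-2,0,0,0,0.5],
    [0,0,-3.5,0,0,0,1],
    [0,0,-4,0,0,-3.2,1],
    [0,0,-4,0,0,-3.2,1],
    [0,0,-4,0,0,-3.2,1],
    [0,0,-3,0,0,0,1],
    [0,0,0,0,0,0,1]
  ]
}}

```text
time: 10.18
tool_pos: [0.4277, -0.2683, 0.2897]
tool_rot: [0.007, 0.677, 0.736, 0.0]
contact_force: [0.8, -1.0, 0.5]
gripper_width: 0.998
grasp_force: 0.0
```

```bash
python3 - <<'E'
from h import *
to(.52,-.05,.28,4.7)
f=manip.grab_frame("wrist"); np.savez("pics/w5.npz",**f)
q=proj(f,(.424,-.2653,.06));print(q)
E
```

```text
pos [ 0.4277 -0.2683  0.2897] turn deg [0.58 0.58 0.11] then shift cm [21.   10.99  0.97] j [-0.71 -0.27  1.85  0.    1.55 -0.79] t 10.1833
[268.88611273 180.27678067]
```

Request:
{"op": "move_arm", "data": {
  "rows": [
    [0,0,0,0.58,0.58,0,1],
    [3.5,1.83,0.16,0,0,0,1],
    [3.5,1.83,0.16,0,0,0,1],
    [3.5,1.83,0.16,0,0,0,1],
    [3.5,1.83,0.16,0,0,0,1],
    [3.5,1.83,0.16,0,0,0,1],
    [3.5,1.83,0.16,0,0,0,1],
    [0,0,0,0,0,0,1],
    [0,0,0,0,0,0,1]
  ]
}}

```text
time: 10.98
tool_pos: [0.5161, -0.0457, 0.269]
tool_rot: [-0.01, 0.675, 0.737, -0.002]
contact_force: [0.0, -0.9, -1.0]
gripper_width: 1.001
grasp_force: 0.0
```

```bash
python3 - <<'E'
from h import *
to(.52,-.05,.28,4.7)
f=manip.grab_frame("wrist"); np.savez("pics/w6.npz",**f)
g=np.load("pics/w5.npz")
a=cv2.resize(f["img"][80:400,60:500],None,fx=1.8,fy=1.8,interpolation=cv2.INTER_CUBIC)
b=cv2.resize(g["img"][130:250,215:325],(200,218))
a[-218:,:200]=b
cv2.imwrite("pics/w6.png",a);print(a.shape)
E
```

```text
pos [ 0.5161 -0.0457  0.269 ] turn deg [-0.9  -0.67  0.32] then shift cm [-0.46  0.35 -1.1 ] j [-0.24 -0.21  1.83  0.01  1.54 -0.32] t 10.9833
(576, 792, 3)
```

View pics/w6.png

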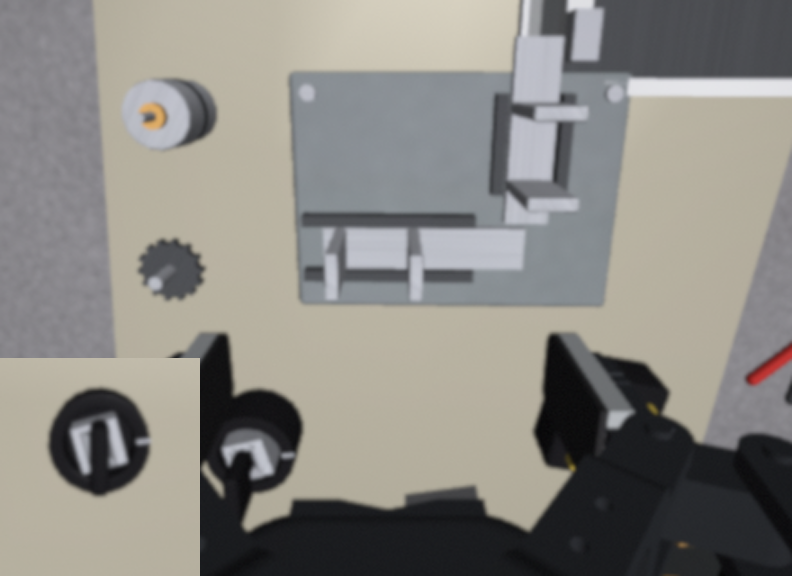

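The view shows the barrel turned with the key standing in it. Safety tab tops span (325–338, 247–300) and (409–422, 249–300); bolt tab tops span (535–588, 106–120) and (525–578, 197–210). The deck corners are (291,72), (630,73), (604,304), (300,304).

```bash
python3 - <<'E'
from h import *
w=np.load("pics/w6.npz")
W=lambda u,v,z:ray(w,60+u/1.8,80+v/1.8,z)[:2]
D=np.array([W(u,v,.12) for u,v in [(291,72),(630,73),(604,304),(300,304)]])
ang=lambda d:np.degrees(np.arctan2(d[1],d[0])).round(2)
print(D.round(4),ang(D[1]-D[0]),ang(D[2]-D[3]),ang(D[0]-D[3]),ang(D[1]-D[2]))
yaw=np.radians(5.0);c,s=np.cos(yaw),np.sin(yaw);G=np.array([[c,-s],[s,c]])  # cols guard x,y
f=lambda p:(G.T@p).round(4)
print("A -x outer mid",f(W(325,274,.17)),"inner",f(W(338,274,.17)),"+x outer",f(W(422,275,.17)),"ys",f(W(332,247,.17)),f(W(332,300,.17)))
print("B +y outer",f(W(561,106,.17)),"-y outer",f(W(552,210,.17)),"inner",f(W(552,197,.17)),"xs",f(W(525,204,.17)),f(W(578,204,.17)),f(W(535,113,.17)),f(W(588,113,.17)))
ga=np.array([0,0.]); 
w1=np.load("pics/w1.npz");X=lambda u,v,z:ray(w1,u/1.42,v/1.42,z)[:2]
print("post top",f(X(465,349,.18)),"deck w1",f(X(210,272,.12)),"deckcorners",[f(d) for d in D])
a=np.array([f(W(325,274,.17))[0]+.014,f(W(332,274,.17))[1]]);b=np.array([f(W(552,204,.17))[0],f(W(552,210,.17))[1]+.014])
print("sqA",(G@a).round(4),"sqB",(G@b).round(4))
to(*(G@a),.20,5.0)
E
```

```text
[[ 0.4621  0.0267]
 [ 0.6262  0.0405]
 [ 0.6382 -0.0803]
 [ 0.4713 -0.0959]] 4.78 5.34 94.31 95.65
A -x outer mid [ 0.4827 -0.1   ] inner [ 0.4885 -0.1   ] +x outer [ 0.5258 -0.1003] ys [ 0.4862 -0.0874] [ 0.4854 -0.1125]
B +y outer [ 0.5806 -0.0274] -y outer [ 0.5807 -0.0705] inner [ 0.5802 -0.0648] xs [ 0.5691 -0.0679] [ 0.5915 -0.0678] [ 0.5703 -0.0301] [ 0.5917 -0.0301]
post top [0.5712 0.0416] deck w1 [ 0.4608 -0.1332] deckcorners [array([ 0.4626, -0.0136]), array([ 0.6274, -0.0143]), array([ 0.6288, -0.1356]), array([ 0.4612, -0.1366])]
sqA [ 0.5035 -0.0563] sqB [ 0.5832 -0.0057]
pos [ 0.516  -0.047   0.2695] turn deg [-0.86 -0.65 -0.1 ] then shift cm [-0.82 -1.33  6.95] j [-0.24 -0.21  1.83  0.01  1.54 -0.32] t 11.0333
```

Request:
{"op": "move_arm", "data": {
  "rows": [
    [0,0,0,-0.86,-0.65,0,1],
    [-0.82,-1.33,2,0,0,0,1],
    [0,0,3,0,0,0,1],
    [0,0,0,0,0,0,1]
  ]
}}

```text
time: 11.37
tool_pos: [0.5007, -0.0579, 0.2158]
tool_rot: [-0.002, 0.678, 0.735, -0.001]
contact_force: [-1.1, 0.3, -0.8]
gripper_width: 0.998
grasp_force: 0.0
```

```bash
python3 - <<'E'
from h import *
to(.5035,-.0563,.155,5.0)
E
```

```text
pos [ 0.5007 -0.0579  0.2158] turn deg [-0.26 -0.1  -0.39] then shift cm [0.14 0.29 6.08] j [-0.26 -0.22  1.92  0.    1.44 -0.34] t 11.3667
```

Request:
{"op": "move_arm", "data": {
  "rows": [
    [0.14,0.25,2,-0.2,-0.1,-0.4,1],
    [0,0,2,0,0,0,1],
    [0,0,1.4,0,0,0,1],
    [0,0,0.7,0,0,0,1],
    [0,0,0,0,0,0,0.5],
    [0,0,0,0,0,0,0],
    [0,0,0,0,0,0,-0.2],
    [0,0,0,0,0,0,-0.5],
    [0,0,0,0,0,0,-1],
    [0,0,0,0,0,0,-1],
    [0,0,0,0,0,0,-1],
    [0,0,0,0,0,0,-1],
    [0,0,0,0,0,0,-1]
  ]
}}

```text
time: 12.45
tool_pos: [0.5006, -0.0568, 0.1643]
tool_rot: [-0.003, 0.674, 0.738, -0.006]
contact_force: [-39.6, -1.8, 30.4]
gripper_width: 0.305
grasp_force: 59.5
```

```bash
python3 - <<'E'
from h import *
to(.5035,-.0563,.155,5.0); print(manip.state()["contact_force"],manip.state()["gripper_width"])
E
```

```text
pos [ 0.5006 -0.0568  0.1643] turn deg [-0.77  0.21  0.2 ] then shift cm [0.02 0.29 0.93] j [-0.26 -0.16  1.97 -0.01  1.35 -0.35] t 12.45
[-39.64268037  -1.79954305  30.41635096] 0.30549427699646353
```

The width of about 26–28 mm indicates a full squeeze. I'll open and lift, then verify before the bolt catch.

Request:
{"op": "move_arm", "data": {
  "rows": [
    [0,0,0,0,0,0,-0.2],
    [0,0,0,0,0,0,0.2],
    [0,0,0,0,0,0,0.6],
    [0,0,0,0,0,0,1],
    [0,0,0,0,0,0,1],
    [0,0,-2.5,0,0,0,1],
    [0,0,-4,0,0,0,1],
    [0,0,-4,0,0,0,1],
    [0,0,0,0,0,0,1],
    [0,0,0,0,0,0,1]
  ]
}}

```text
time: 13.28
tool_pos: [0.5083, -0.0558, 0.2701]
tool_rot: [0.007, 0.674, 0.738, 0.004]
contact_force: [0.2, -0.1, -0.6]
gripper_width: 0.997
grasp_force: 0.0
```

```bash
python3 - <<'E'
from h import *
f=manip.grab_frame("wrist"); np.savez("pics/w7.npz",**f)
a=cv2.resize(f["img"][60:380,60:500],None,fx=1.8,fy=1.8,interpolation=cv2.INTER_CUBIC)
cv2.imwrite("pics/w7.png",a)
to(.5832,-.0057,.27,95.0)
E
```

```text
pos [ 0.5071 -0.0555  0.2673] turn deg [  0.31   0.65 -89.8 ] then shift cm [-8.01  4.3  -0.27] j [-0.25 -0.24  1.86  0.    1.51 -0.35] t 13.3333
```

View pics/w7.png

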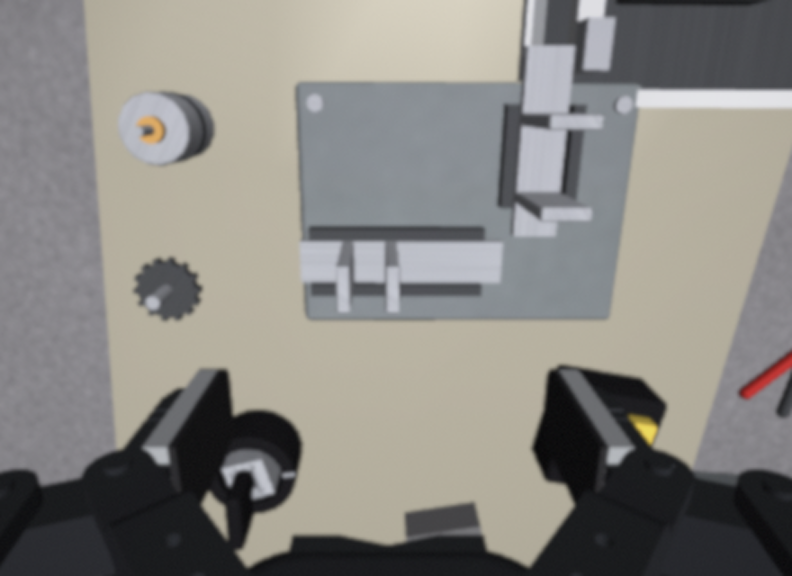

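The safety tabs are now squeezed: their tops span 336–400 px, about 27 mm. The bolt tabs are still apart. I'll recompute the squeeze and post points from this frame.

```bash
python3 - <<'E'
from h import *
w=np.load("pics/w7.npz");w1=np.load("pics/w1.npz");s=np.load("pics/scene0.npz")
W=lambda u,v,z:ray(w,60+u/1.8,60+v/1.8,z)[:2]
c,n=np.cos(np.radians(5)),np.sin(np.radians(5));G=np.array([[c,-n],[n,c]]);f=lambda p:(G.T@p).round(4)
print("A",f(W(336,285,.17)),f(W(400,285,.17)),"B -y outer",f(W(564,219,.17)),"+y outer",f(W(576,115,.17)))
b=np.array([f(W(564,213,.17))[0],f(W(564,219,.17))[1]+.014]);print("sqB",(G@b).round(4))
X=lambda u,v,z:ray(w1,u/1.42,v/1.42,z)[:2].round(4)
print("post w1 top",X(475,380,.18),"foot",X(465,348,.12))
S=lambda u,v,z:ray(s,140+u/2.5,150+v/2.5,z)[:2].round(4)
print("post scene top",S(440,121,.18),"foot",S(438,157,.12))
# dark blob of post in w1
im=w1["img"].max(2)[225:290,305:355]
print("\n".join("".join("#" if p<22 else "+" if p<45 else "." for p in r) for r in im))
E
```

```text
A [ 0.4823 -0.0996] [ 0.5104 -0.0997] B -y outer [ 0.58   -0.0702] +y outer [ 0.5804 -0.0278]
sqB [ 0.5824 -0.0055]
post w1 top [0.5916 0.093 ] foot [0.5932 0.0953]
post scene top [0.5933 0.0944] foot [0.5957 0.0937]
..................................................
..................................................
..................................................
..................................................
..................................................
..................................................
..................................................
..................................................
..................................................
..................................................
..................................................
..................................................
..................................................
..................................................
..................................................
..................................................
..................................................
................
[... 1731 characters left out ...]
.....................................
..................................................
..................................................
..................................................
..................................................
..................................................
..................................................
..................................................
..................................................
..................................................
..................................................
..................................................
..................................................
..................................................
```

Request:
{"op": "move_arm", "data": {
  "rows": [
    [0,0,-0.4,0.3,0.6,0,1],
    [0,0,0,0,0,-7,1],
    [0,0,0,0,0,-7,1],
    [0,0,0,0,0,-7,1],
    [0,0,0,0,0,-7,1],
    [0,0,0,0,0,-7,1],
    [0,0,0,0,0,-7,1],
    [0,0,0,0,0,-7,1],
    [0,0,0,0,0,-7,1],
    [0,0,0,0,0,-7,1],
    [0,0,0,0,0,-7,1],
    [0,0,0,0,0,-7,1],
    [0,0,0,0,0,-7,1],
    [0,0,0,0,0,-6,1],
    [-4,0,0,0,0,0,1],
    [-4,0,0,0,0,0,1],
    [0,4,0,0,0,0,1],
    [0,0,0,0,0,0,1],
    [0,0,0,0,0,0,1]
  ]
}}

```text
time: 14.92
tool_pos: [0.582, -0.0071, 0.2674]
tool_rot: [-0.002, -0.047, 0.999, 0.004]
contact_force: [0.2, 0.3, 0.7]
gripper_width: 0.999
grasp_force: 0.0
```

```bash
python3 - <<'E'
from h import *
to(.5832,-.0057,.156,95.0)
E
```

```text
pos [ 0.582  -0.0071  0.2674] turn deg [ 0.51 -0.15  0.34] then shift cm [-0.13  0.12 11.14] j [-0.14 -0.06  1.69  0.01  1.51 -1.81] t 14.9167
```

Request:
{"op": "move_arm", "data": {
  "rows": [
    [-0.05,0.12,3,0.5,-0.15,0.3,1],
    [0,0,3,0,0,0,1],
    [0,0,3,0,0,0,1],
    [0,0,1.8,0,0,0,1],
    [0,0,0,0,0,0,1],
    [0,0,0,0,0,0,1]
  ]
}}

```text
time: 15.42
tool_pos: [0.5821, -0.0075, 0.1614]
tool_rot: [0.001, -0.042, 0.999, -0.0]
contact_force: [-0.4, 0.7, 0.7]
gripper_width: 0.998
grasp_force: 0.0
```

```bash
python3 - <<'E'
from h import *
to(.5828,-.0056,.156,95.0); print(manip.state()["contact_force"])
E
```

```text
pos [ 0.5821 -0.0075  0.1614] turn deg [-0.04  0.14 -0.16] then shift cm [-0.09  0.18  0.54] j [-0.14  0.02  1.8  -0.    1.32 -1.8 ] t 15.4167
[-0.4420524   0.66644839  0.69873947]
```

Request:
{"op": "move_arm", "data": {
  "rows": [
    [-0.05,0.15,0.3,0,0,0,1],
    [0,0,0,0,0,0,0.5],
    [0,0,0,0,0,0,0.1],
    [0,0,0,0,0,0,-0.1],
    [0,0,0,0,0,0,-0.3],
    [0,0,0,0,0,0,-0.5],
    [0,0,0,0,0,0,-1],
    [0,0,0,0,0,0,-1],
    [0,0,0,0,0,0,-1],
    [0,0,0,0,0,0,-1],
    [0,0,0,0,0,0,-1]
  ]
}}

```text
time: 16.33
tool_pos: [0.5848, -0.0065, 0.1619]
tool_rot: [0.004, -0.042, 0.999, -0.001]
contact_force: [-0.8, -4.7, 6.4]
gripper_width: 0.298
grasp_force: 62.4
```

```bash
python3 - <<'E'
from h import *
to(.5828,-.0056,.156,95.0); print(manip.state()["contact_force"])
E
```

```text
pos [ 0.5848 -0.0065  0.1619] turn deg [-0.15  0.47 -0.17] then shift cm [0.19 0.11 0.59] j [-0.14  0.02  1.79 -0.    1.32 -1.79] t 16.3333
[-0.79672718 -4.73586109  6.44172235]
```

The bolt is squeezed at the same width. Now release, lift, and turn for the post.

Request:
{"op": "move_arm", "data": {
  "rows": [
    [0,0,0,0,0,0,-0.2],
    [0,0,0,0,0,0,0.2],
    [0,0,0,0,0,0,0.6],
    [0,0,0,0,0,0,1],
    [0,0,0,0,0,0,1],
    [0,0,-2.5,0,0,0,1],
    [0,0,-4,0,0,0,1],
    [0,0,-4,0,0,7,1],
    [0,0,0,0,0,7,1],
    [0,0,0,0,0,7,1],
    [0,0,0,0,0,7,1],
    [0,0,0,0,0,7,1],
    [0,0,0,0,0,7,1],
    [0,0,0,0,0,7,1],
    [0,0,0,0,0,7,1],
    [0,0,0,0,0,7,1],
    [0,0,0,0,0,7,1],
    [0,0,0,0,0,7,1],
    [0,0,0,0,0,7,1],
    [0,0,0,0,0,6,1],
    [0,0,0,0,0,0,1]
  ]
}}

```text
$.rows: bad value
```

```bash
python3 - <<'E'
from h import *
to(.593,.094,.150,5.0)
f=manip.grab_frame("wrist");np.savez("pics/w8.npz",**f)
for n,X in [("post top",(.593,.094,.18)),("B",(.5824,-.0055,.17))]: print(n,proj(f,X).round(1))
# bolt tabs: bright mask along guard y through tab tops, and post dark mask
q=proj(f,(.593,.094,.15)).astype(int)
im=f["img"].max(2);y0=max(q[1]-45,0);x0=max(q[0]-40,0);print(x0,y0)
print("\n".join("".join("#" if p<22 else "+" if p<45 else "." for p in r) for r in im[y0:y0+75:2,x0:x0+90]))
E
```

```text
pos [ 0.5848 -0.0065  0.1619] turn deg [ 0.25  0.48 89.83] then shift cm [9.94 1.69 1.19] j [-0.14  0.02  1.79 -0.    1.32 -1.79] t 16.3333
post top [509.1 342. ]
B [279.  290.2]
426 255
..........................................................................................
..........................................................................................
..........................................................................................
..........................................................................................
..........................................................................................
.............+++..........................................................................
......++#############+....................................................................
....+##################+..................................................................
..+######################+................................................................
.##########################++.............................................................
###
[... 1844 characters left out ...]
...+##############################################+............
...............................+###############################################++.........
................................+################################################++.......
..................................+#################################################+.....
....................................+#################################################+...
......................................+############################################+++##++
+++....................................+#################################+++++++++...+++++
++++++...................................+############################+++.................
```

The call had 21 rows, so I'll drop the last one.

Request:
{"op": "move_arm", "data": {
  "rows": [
    [0,0,0,0,0,0,-0.2],
    [0,0,0,0,0,0,0.2],
    [0,0,0,0,0,0,0.6],
    [0,0,0,0,0,0,1],
    [0,0,0,0,0,0,1],
    [0,0,-2.5,0,0,0,1],
    [0,0,-4,0,0,0,1],
    [0,0,-4,0,0,7,1],
    [0,0,0,0,0,7,1],
    [0,0,0,0,0,7,1],
    [0,0,0,0,0,7,1],
    [0,0,0,0,0,7,1],
    [0,0,0,0,0,7,1],
    [0,0,0,0,0,7,1],
    [0,0,0,0,0,7,1],
    [0,0,0,0,0,7,1],
    [0,0,0,0,0,7,1],
    [0,0,0,0,0,7,1],
    [0,0,0,0,0,7,1],
    [0,0,0,0,0,6,1]
  ]
}}

```text
time: 18.05
tool_pos: [0.5831, -0.0053, 0.2644]
tool_rot: [0.002, 0.678, 0.735, 0.001]
contact_force: [-0.7, 0.4, 0.8]
gripper_width: 0.999
grasp_force: 0.0
```

```bash
python3 - <<'E'
from h import *
to(.593,.094,.150,5.0)
f=manip.grab_frame("wrist");np.savez("pics/w8.npz",**f)
for n,X in [("post top",(.593,.094,.18)),("post foot",(.593,.094,.12))]: print(n,proj(f,X).round(1))
# bolt tab tops on a line along guard y at tab x-range: brightness profile vs guard y
c,n=np.cos(np.radians(5)),np.sin(np.radians(5))
ys=np.arange(-.080,-.014,.002)
for gx in (.584,.588):
    print([(int(1000*y),int(f["img"].max(2)[tuple(proj(f,(c*gx-n*y,n*gx+c*y,.17)).round().astype(int)[::-1])])) for y in ys])
q=proj(f,(.593,.094,.15)).astype(int)
im=f["img"].max(2);y0=max(q[1]-40,0);x0=max(q[0]-40,0);print(x0,y0)
print("\n".join("".join("#" if p<22 else "+" if p<45 else "." for p in r) for r in im[y0:y0+75:2,x0:x0+90]))
E
```

```text
pos [ 0.5831 -0.0053  0.2644] turn deg [ 0.3   0.08 -0.42] then shift cm [ 9.8   1.85 11.44] j [-0.14 -0.06  1.7  -0.    1.49 -0.22] t 18.05
post top [299.2  82.4]
post foot [293.2  90.8]
[(-80, 218), (-78, 218), (-76, 217), (-74, 217), (-72, 213), (-69, 203), (-67, 216), (-65, 212), (-63, 154), (-61, 134), (-59, 134), (-57, 133), (-55, 133), (-53, 132), (-51, 147), (-49, 195), (-47, 207), (-45, 217), (-43, 210), (-41, 153), (-39, 133), (-37, 132), (-35, 132), (-33, 133), (-31, 194), (-29, 213), (-27, 212), (-25, 213), (-23, 212), (-21, 213), (-19, 214), (-17, 213), (-15, 214)]
[(-80, 215), (-78, 215), (-76, 215), (-74, 216), (-72, 212), (-69, 206), (-67, 219), (-65, 209), (-63, 150), (-61, 130), (-59, 130), (-57, 130), (-55, 130), (-53, 131), (-51, 146), (-49, 196), (-47, 212), (-45, 220), (-43, 205), (-41, 150), (-39, 130), (-37, 131), (-35, 132), (-33, 133), (-31, 196), (-29, 215), (-27, 215), (-25, 215), (-23, 216), (-21, 217), (-19, 217), (-17, 216), (-15, 216)]
255 47
....................................................................................++....
....................
[... 2646 characters left out ...]
...............................................................
..........................................................................................
..........................................................................................
..........................................................................................
..........................................................................................
..........................................................................................
..........................................................................................
..........................................................................................
```

```bash
python3 - <<'E'
from h import *
f=np.load("pics/w8.npz");im=f["img"].max(2)
print("cols 270..330 step 2; rows 50..112 step 3")
for r in range(50,112,3): print(r," ".join(f"{im[r,c]:3d}" for c in range(270,332,2)))
E
```

```text
cols 270..330 step 2; rows 50..112 step 3
50 222 222 222 222 223 223 221 222 232 216 237 238 238 239 238 238 218 115  87  86  88  87  87  87  88  88  88  87  87  88  88
53 222 222 223 222 222 223 221 222 233 217 238 239 239 239 239 238 218 115  87  86  87  88  88  87  88  88  87  88  87  87  89
56 222 222 222 222 223 223 221 222 233 217 238 239 239 239 239 238 218 115  88  86  87  89  87  88  89  88  88  88  87  89 100
59 221 222 222 222 222 223 221 222 233 218 238 239 239 239 239 239 214 110  87  86  88  89  88  88  88  89  88  87  87  89 121
62 221 221 221 222 222 222 221 222 233 218 238 240 239 239 239 239 211 105  88  86  88  89  89  89  89  89  89  88  87  88  94
65 221 222 222 222 222 222 221 222 234 223 239 239 240 239 239 239 210 105  88  87  88  89  88  89  89  89  88  88  88  88  90
68 221 221 222 222 222 222 220 222 235 224 239 240 239 235 227 202 161  93  85  87  89  90  89  89  90  90  88  88  88  89  90
71 221 221 221 222 222 222 221 222 235 224 238 224 155 103  80  73  74  70  67  68  83  90  89  90  90  90  89  88  88  89  90
74 221 221 221 221 221 222 221 223 235 222
[... 912 characters left out ...]
8  36  36  59  93  90  92  91  92  93  92  90  90  91  93  91
98 219 219 220 220 220 219 205 206 178  87  23  15  14  13  13  23  64 136 175 142  95  91  91  92  93  92  91  90  91  93  92
101 219 219 219 219 220 220 214 188 208 196 148 110  79  82 114 157 198 200 149  97  92  92  91  93  94  92  91  90  92  93  94
104 219 219 219 219 219 220 216 208 221 202 209 214 209 210 214 216 182 118  94  90  91  91  91  92  93  92  91  91  93  93  92
107 218 219 219 219 219 220 215 214 230 226 235 233 231 232 237 233 169  95  92  92  93  92  92  93  94  91  91  91  92  93  92
110 218 218 219 219 219 219 215 213 229 227 239 239 240 240 239 234 157  93  92  92  93  91  92  93  94  92  92  91  92  93  93
```

The post top is at about (302,83), close to the prediction, and the bolt tab tops read 28 mm apart. I'll go to the post.

Request:
{"op": "move_arm", "data": {
  "rows": [
    [3.25,0.66,0,0.3,0,-0.4,1],
    [3.25,0.66,0,0,0,0,1],
    [3.25,0.66,0,0,0,0,1],
    [0,0,3.5,0,0,0,1],
    [0,0,3.5,0,0,0,1],
    [0,0,2.9,0,0,0,1],
    [0,0,1.2,0,0,0,1],
    [0,0,0,0,0,0,1],
    [0,0,0,0,0,0,1]
  ]
}}

```text
time: 18.85
tool_pos: [0.5943, 0.0933, 0.1539]
tool_rot: [0.001, 0.673, 0.739, -0.0]
contact_force: [0.3, -0.2, 0.4]
gripper_width: 1.005
grasp_force: 0.0
```

```bash
python3 - <<'E'
from h import *
to(.5943,.0937,.150,5.0);print(manip.state()["contact_force"])
E
```

```text
pos [0.5943 0.0933 0.1539] turn deg [0.   0.08 0.33] then shift cm [0.04 0.   0.39] j [ 0.03  0.08  1.75 -0.    1.31 -0.06] t 18.85
[ 0.33135053 -0.15918695  0.40718077]
```

Close on the post.

Request:
{"op": "move_arm", "data": {
  "rows": [
    [0,0,0,0,0,0,0.4],
    [0,0,0,0,0,0,0],
    [0,0,0,0,0,0,-0.3],
    [0,0,0,0,0,0,-0.6],
    [0,0,0,0,0,0,-1],
    [0,0,0,0,0,0,-1],
    [0,0,0,0,0,0,-1],
    [0,0,0,0,0,0,-1],
    [0,0,0,0,0,0,-1],
    [0,0,0,0,0,0,-1]
  ]
}}

```text
time: 19.68
tool_pos: [0.5928, 0.0932, 0.1548]
tool_rot: [-0.001, 0.674, 0.739, -0.002]
contact_force: [-9.2, -1.1, 7.3]
gripper_width: 0.196
grasp_force: 58.3
```

```bash
python3 - <<'E'
from h import *
to(.5943,.0937,.150,5.0);print(manip.state()["contact_force"])
a=np.radians(6)
# per 6-deg row about hinge, r=.12: next post pos in the tool frame BEFORE turn (tool x = +guard y (to hinge), tool y = guard x)
r=12.
print("per row x,y cm:", r*(1-np.cos(a)), -r*np.sin(a))
E
```

```text
pos [0.5928 0.0932 0.1548] turn deg [-0.21  0.1   0.31] then shift cm [0.04 0.15 0.48] j [ 0.03  0.07  1.76 -0.    1.32 -0.06] t 19.6833
[-9.2222588  -1.05500621  7.29888066]
per row x,y cm: 0.06573725558072052 -1.2543415592118417
```

Request:
{"op": "move_arm", "data": {
  "rows": [
    [0.03,-0.63,0,0,0,3,-1],
    [0.07,-1.25,0,0,0,6,-1],
    [0.07,-1.25,0,0,0,6,-1],
    [0.07,-1.25,0,0,0,6,-1],
    [0.07,-1.25,0,0,0,6,-1],
    [0.07,-1.25,0,0,0,6,-1]
  ]
}}

```text
time: 20.18
tool_pos: [0.5285, 0.1054, 0.1549]
tool_rot: [0.003, 0.857, 0.515, 0.001]
contact_force: [7.1, -7.3, -1.2]
gripper_width: 0.194
grasp_force: 58.8
```

```bash
cat >> h.py <<'E'
def gate():
    s=manip.state();H=np.array([.5833,.2132]);d=s["tool_pos"][:2]-H
    g=-5-90-np.degrees(np.arctan2(d[1],d[0]))+10; q=s["tool_rot"];y=Ro.from_quat(np.r_[q[1:],q[0]]).as_matrix()[:,1]
    print("gate deg",round(g,1),"r",np.linalg.norm(d).round(4),"tool y yaw",np.degrees(np.arctan2(y[1],y[0])).round(1),s["contact_force"].round(1),s["ft_torque"].round(2),s["grasp_force"],s["gripper_width"],s["joint_vel"].round(3))
E
python3 -c "
from h import *
gate()"
```

```text
gate deg 31.9 r 0.1209 tool y yaw -28.0 [ 7.1 -7.3 -1.2] [-1.19 -1.1  -0.02] 58.794347047805786 0.19446141010481255 [ 0.128 -0.292  0.273 -0.033 -0.053  1.376]
```

Tracking well, so I continue through the detent.

Request:
{"op": "move_arm", "data": {
  "rows": [
    [0.07,-1.25,0,0,0,6,-1],
    [0.07,-1.25,0,0,0,6,-1],
    [0.07,-1.25,0,0,0,6,-1],
    [0.07,-1.25,0,0,0,6,-1],
    [0.07,-1.25,0,0,0,6,-1],
    [0.07,-1.25,0,0,0,6,-1],
    [0,0,0,0,0,0,-1]
  ]
}}

```text
time: 20.77
tool_pos: [0.4742, 0.1599, 0.1548]
tool_rot: [0.002, 0.974, 0.226, -0.002]
contact_force: [-9.5, -6.7, 9.8]
gripper_width: 0.196
grasp_force: 60.1
```

```bash
python3 -c "
from h import *
gate()"
```

```text
gate deg 69.0 r 0.1214 tool y yaw -63.8 [-9.5 -6.7  9.8] [-1.05  1.43  0.05] 60.056798458099365 0.1960201357926678 [-0.021  0.009 -0.006 -0.026 -0.001 -0.134]
```

Request:
{"op": "move_arm", "data": {
  "rows": [
    [0.07,-1.25,0,0,0,6,-1],
    [0.07,-1.25,0,0,0,6,-1],
    [0.07,-1.25,0,0,0,6,-1],
    [0.07,-1.25,0,0,0,6,-1],
    [0,0,0,0,0,0,-1],
    [0,0,0,0,0,0,-1],
    [0,0,0,0,0,0,-1],
    [0,0,0,0,0,0,-1],
    [0,0,0,0,0,0,-1],
    [0,0,0,0,0,0,-1]
  ]
}}

```text
time: 21.6
tool_pos: [0.4617, 0.2081, 0.1547]
tool_rot: [0.001, 1.0, 0.02, -0.003]
contact_force: [-13.3, -3.0, 12.5]
gripper_width: 0.196
grasp_force: 60.2
```

```bash
python3 - <<'E'
from h import *
gate()
# numeric check of gate direction & latch in scene: compare with start, also key/bystanders
f=manip.grab_frame("scene");s=np.load("pics/scene0.npz")
d=cv2.absdiff(f["img"],s["img"]).max(2)>40
for n,X in dict(motor1=(.41,.04,.077),gear=(.37,-.12,.034),battery=(.66,-.17,.059),key_in_slot=(.4235,-.2655,.08),park=(.591,-.341,.04)).items():
    u,v=proj(f,X).astype(int);print(n,(u,v),d[v-14:v+15,u-14:u+15].mean().round(3))
E
```

```text
gate deg 92.6 r 0.1217 tool y yaw -87.7 [-13.3  -3.   12.5] [-0.47  2.08  0.03] 60.204845666885376 0.1961627936911147 [-0.001 -0.001  0.002  0.     0.001 -0.001]
motor1 (np.int64(242), np.int64(200)) 0.0
gear (np.int64(192), np.int64(245)) 0.0
battery (np.int64(273), np.int64(320)) 0.0
key_in_slot (np.int64(166), np.int64(292)) 0.174
park (np.int64(202), np.int64(366)) 0.212
```

The gate reads about 92.6° (1.62 rad) and is still, the post is gripped at 60 N, and none of the bystanders checked has moved. Handing in.

```bash
python3 -c "
from plant import manip
print(manip.job_done())"
```

```text
the job is handed in; nothing more can be done
None
```

The job is handed in, but no verdict came back: by my measurements the key is in the isolator and turned to its stop, both catches are squeezed, and the gate is held still at about 93° with the post gripped at 60 N.

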